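# Index the drip-rack hook over the tray and hang the tool basket on it

### The job

First pull up the spring plunger on the drip rack's hook carriage, slide the carriage along until its hook is over the shallow metal drip tray, and let the plunger go so that its pin drops fully into the hole there. Then draw the tool basket out from under the wooden shelf (its long side handle sticks out) and let go of it standing on the table well clear of the shelf, and finally take it again and hang it by the bail on the two-pronged hook, side handle away from the rail, so that it hangs still over the tray. Keep the basket upright and leave the other things where they are.

Things in the scene. Friction and masses are not known exactly. Their poses are not given: they have to be found in the camera images.
- rack: Drip rack, fixed, place and yaw vary: aluminium beam 430 mm long (its y), 40 deep (x), underside 175 and top 215 mm above the table, on 30 mm square posts at y = +-200. Origin: on the table under the beam's middle; x points away from the robot. Six 16 mm square holes, 15 deep, in its top on the centre line, y = +150, +90, +30, -30, -90, -150 mm. Hook on its -x side.
- carriage (a joint): Hook carriage's place along the beam, m. 0 = over the hole at the rack's y = +150 mm, where it starts with the pin in; grows towards the rack's -y up to 0.303. Holes at 0, 0.06, 0.12, 0.18, 0.24, 0.30. Slides freely (1 N) with the pin out; locked to +-2 mm with the pin in. Steel saddle 62 mm deep (x), 90 wide (y), top 225 above the table, front face 30 ahead (-x) of the centre line.
- plunger (a joint): How far the plunger is pulled up, m: 0 = fully down, its round-nosed 12 mm pin 14 mm deep in a hole; above 0.014 the pin is clear of the beam; 0.022 = stop. A spring pulls it down: 4 N at 0, 9 N at 0.018. Let go between holes, the pin rests on the beam's top at 0.014 and the carriage still slides.
- plunger_knob (a point): Centre of the plunger's black upright round knob, 28 mm across, 30 tall, over the beam's centre line, 265 mm above the table when down. Below it a 24 mm wide neck (20 to 40 mm under this point) and the carriage's flat top 40 mm under. It lifts straight up; pushed sideways along the beam it takes the carriage along. Axes as the rack's.
- hook_seat (a point): On the carriage: where the middle of a hung bail bar lies, midway between the two prongs, 100 mm ahead (rack's -x) of the knob's axis, 194.5 mm above the table; axes as the rack's. Prongs: 10 mm bars at y = +-36 mm (62 free between), sloping from the carriage down to a low point here, then up to tips 35 mm farther ahead, tops 27 above this point. The bar comes in over the tips from -x.
- tray: Shallow open square metal drip tray, 110 x 110 x 18 mm high, fixed on the table in front of the beam, square to it. Origin: centre of its underside, right under the hook seat when the carriage is at 0.06, 0.18 or 0.30 (which one varies). A sanding block and a tape roll, at most 40 mm high, stand at the other two places.
- riser: Fixed plywood shelf, open in front (-x) and behind: board 170 mm deep (x from -30 to +140), 232 wide (y), underside 150 and top 165 mm above the table, side panels' inner faces at y = +-104 mm; three jars on the back of the board. Origin: on the table, 30 mm behind the front edge, midway. Place and yaw vary.
- basket: Open steel tool basket, 245 to 490 g, body 70 mm deep (x), 130 wide (y), 55 high. Origin: centre of its underside. Flat side handle at x from -35 to -123 mm. Fixed upright bail, an arch in its y-z plane, 134 mm high overall, legs at y = +-61. It starts under the riser within 12 mm of its origin, side handle sticking out of the open front along the riser's -x.
- basket_bail (a point): Middle of the bail's straight level top bar (8 mm round, along y from -45 to +45 mm), 130 mm above the basket's underside; axes as the basket's.
- basket_pull (a point): Point to grip on the basket's flat side handle: x = -100 mm, 45 mm above the underside, in the basket's frame. The handle is 10 mm thick (y) and 20 high, 35 to 55 mm above the underside. Axes as the basket's.
- sanding_block: Bystander: wooden block 70 x 95 x 40 mm, at one of the places in front of the rack. Origin: centre of its underside.
- tape_roll: Bystander: roll of paper tape lying flat, 92 mm across, 30 mm high, at one of the places in front of the rack. Origin: centre of its underside.
- arch_model: Bystander: red horseshoe-shaped model, about 95 mm across, 30 mm high, right of the rack. Origin at the centre of the arch on the table.
Things that resemble listed ones, but are neither listed nor needed, are in the scene too. What is meant by the tray is not turquoise, and is the larger of those in its own colour.

How it is judged:
By the outcome, as a careful person would: the job done as asked, in the order asked, and still so for the second after the job is handed in, with the robot touching nothing.
It also fails if it takes over 72 s, if anything falls off the work surface, if the arm or the gripper's body presses on something with over 40 N, if the wrist force passes 120 N, or if a joint passes its speed limit or range.

### The arm

A 6-joint arm with a two-finger parallel gripper is mounted at the origin on the work surface. World frame = base frame: x ahead of the robot, y to its left, z up, the work surface at z = 0. Lengths are in mm, angles in rad, forces in N, time in s.
With the tool pointing down it reaches from about 275 to 825 mm from the base axis. Payload 4.9 kg.
Tool frame: the origin (TCP) lies at the very end of the fingers, on their centre line; the grasp point (between the pads) lies 19 mm behind it; z points along the fingers, y is the direction in which the jaws open and shut (so a half turn about z gives the same grasp; the last joint's range is limited). The gripper opens to 85 mm and grips with 20 to 120 N. Pads are 22 mm wide; open, the fingers measure 114 mm over their backs; the gripper's body (76 mm by 85 mm) begins 54 mm behind the grasp point. The pads swing forward as they close: fully open they stand 13 mm farther back than shut.
Start: joints at [-1.391, 0.326, -0.193, 1.052, 0, 1.437], TCP at [169.783, -523.156, 231.281] pointing down, gripper open.
Joint ranges: [-2.65, 2.65], [-0.97, 1.79], [-1.3, 1.35], [-1.93, 2.1], [-1.47, 1.37], [-3.14, 3.14]. Speed limits (rad/s): [2.57, 2.57, 3.14, 3.14, 3.14, 3.14].

### API

Orientations are given as [roll, pitch, yaw] about the fixed x, y, z axes, in that order (R = Rz(yaw) Ry(pitch) Rx(roll)).
In Python, from bench import bot, solve_ik, imaging gives the robot as it stands. Calls block until the motion is done:
- bot.move_ptp(position, orientation): joint-space move of the TCP to a pose.
- bot.movel(position, rot=None, max_speed=150, threshold=None): straight line of the TCP; rot=None keeps the orientation; max_speed is the mean speed in mm/s. With threshold (N) it stops when the force on the tool has changed by that much, and returns True; else False.
- bot.move_j(angles): joint-space move.
- bot.grip(opening, effort=None): opening from 0.0 (shut) to 1.0 (fully open); effort is the grip in N (None keeps the last); returns when the fingers have stopped.
- bot.dwell(seconds).
- solve_ik(position, orientation): joint angles nearest the present ones, or None.
- bot.get_state(): the state.
- imaging.capture(name): name is "side" or "top" or "wrist"; returns the picture (400x640x3 uint8, blue, green, red); there is no depth.
- imaging.camera_model(name): a dict with "K" (3x3 intrinsics, pixels), "position" and "rotation" of the camera in the world. Camera axes: x right, y up, looking along -z (the intrinsics and any distortion apply to the point x, -y, -z); pixel columns grow to the right and rows downward; lengths in mm; the calibration is good to about 2 mm. The wrist camera is an equidistant fisheye: a pixel r from the principal point sees the ray r / f radians off the axis. A picture is of the moment at which its call begins: read the wrist's pose just before it. camera_model takes no time and is no camera call; for the wrist camera it gives the pose at the moment of the call.
A pose or a line that the arm cannot do raises bot.IKError and nothing moves.
- bot.sign_off(): hands the job in, once; it reports no verdict.
The state is a dict: "t": time; "qpos": joint angles; "joint_velocities": joint speeds; "effort": joint torques, N m; "tcp_pos": TCP position; "orientation": TCP orientation; "contact_force": force on the tool from outside, world axes, zero at the start; "wrist_torque": the same for the moment, N m; "opening": opening from 0.0 (shut) to 1.0 (fully open).
Only numpy, scipy, OpenCV 4.12 (cv2) and the standard library are available. Lean on these libraries where they do the work, as an engineer would, in place of code of your own. Each camera call takes 0.05 s, during which the arm holds its last target. There are 200 camera calls.

## Working session

There is one attempt and no reset: what is moved stays moved. The work goes in short steps, each a Python script; the robot and the scene stay as the last script left them, time stands still between calls to the robot, and variables do not carry over. Pictures are saved under pics/ and viewed, about 8 in all and at most 12, crops included, and the job is handed in when it is done.

```bash
ls; mkdir -p pics
python3 - <<'E'
from bench import bot, imaging
import cv2, numpy as np
np.set_printoptions(precision=4,suppress=True)
for n in ("side","top"):
    cv2.imwrite(f"pics/{n}0.png",imaging.capture(n))
for n in ("side","top","wrist"):
    m=imaging.camera_model(n)
    print(n,{k:(np.round(v,4).tolist() if not isinstance(v,str) else v) for k,v in m.items()})
s=bot.get_state(); print(s["t"],s["orientation"],s["tcp_pos"])
E
```

```text
pics
side {'K': [[517.0948, 0.0, 322.6167], [0.0, 517.0948, 188.1239], [0.0, 0.0, 1.0]], 'position': [-472.0489, 425.8332, 1089.9901], 'rotation': [0.8659, -0.0051, -2.0454]}
top {'K': [[407.7442, 0.0, 318.2208], [0.0, 407.7442, 197.7543], [0.0, 0.0, 1.0]], 'position': [345.1568, -45.638, 1372.1631], 'rotation': [0.096, 0.0078, -1.5736]}
wrist {'K': [[309.7069, 0.0, 317.7538], [0.0, 309.7069, 205.0108], [0.0, 0.0, 1.0]], 'position': [245.715, -497.3168, 373.1043], 'rotation': [-0.3201, 0.0017, -1.2563]}
0.1 [-3.14   -0.0002  0.3138] [ 169.6805 -522.6159  230.5877]
```

View pics/top0.png

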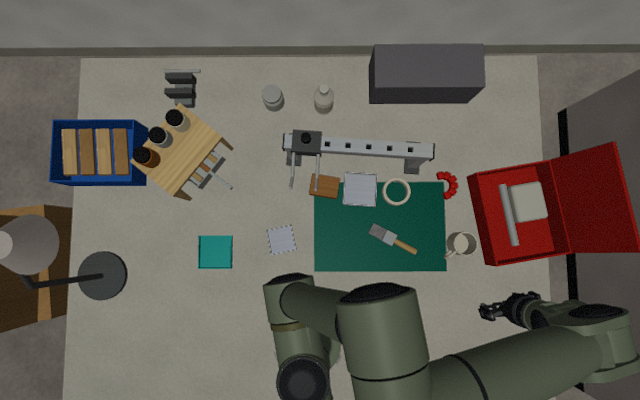

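View pics/side0.png

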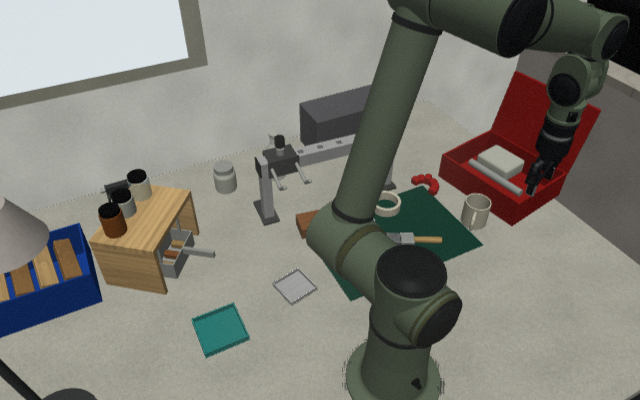

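The tray is the grey one at top-image (360,189), between the block (325,185) and the tape roll (397,191). The smaller grey one at (281,240) is a decoy. The knob is at about (306,139), and the basket handle sticks out near (222,182). Next are a helper file and a closer wrist view of the rack.

```bash
cat > h.py <<'E'
from bench import bot, solve_ik, imaging
import numpy as np, cv2
from scipy.spatial.transform import Rotation as Ro
from scipy.optimize import least_squares
np.set_printoptions(precision=3,suppress=True)
PI=np.pi
def cam(n):
    m=imaging.camera_model(n); return dict(n=n,K=np.array(m["K"]),p=np.array(m["position"]),R=Ro.from_euler("xyz",m["rotation"]).as_matrix())
def proj(c,P):
    q=(np.atleast_2d(P)-c["p"])@c["R"]*[1,-1,-1]
    if c["n"]=="wrist":
        r=np.hypot(q[:,0],q[:,1])+1e-9; q=np.c_[q[:,:2]/r[:,None]*np.arctan2(r,q[:,2])[:,None],np.ones(len(q))]
    return np.c_[q[:,0]/q[:,2],q[:,1]/q[:,2]]*[c["K"][0,0],c["K"][1,1]]+c["K"][:2,2]
def ray(c,uv):
    d=(np.array(uv,float)-c["K"][:2,2])/[c["K"][0,0],c["K"][1,1]]
    if c["n"]=="wrist":
        t=np.hypot(*d)+1e-9; v=np.r_[d/t*np.sin(t),np.cos(t)]
    else: v=np.r_[d,1.]
    return c["R"]@(v*[1,-1,-1])
def onz(c,uv,z):
    d=ray(c,uv); return c["p"]+d*(z-c["p"][2])/d[2]
def tri(obs):   # obs: [(cam,uv),...] -> nearest point, residual
    A=0;b=0
    for c,uv in obs:
        d=ray(c,uv); d/=np.linalg.norm(d); M=np.eye(3)-np.outer(d,d); A=A+M; b=b+M@c["p"]
    X=np.linalg.solve(A,b)
    return X,[np.linalg.norm(proj(c,X)[0]-uv) for c,uv in obs]
def frame(o,yaw,pts):  # local -> world
    return Ro.from_euler("z",yaw).apply(np.atleast_2d(pts))+np.r_[o[:2],0]
def down(yaw): return [PI,0,(yaw+PI)%(2*PI)-PI]
def shot(n,f,crop=None,s=1):
    import pickle
    c=cam(n); im=imaging.capture(n); cv2.imwrite(f"pics/{f}_raw.png",im); pickle.dump(c,open(f"pics/{f}.pkl","wb"))
    save(im,f,crop,s); return c
def save(im,f,crop=None,s=1):
    x0,y0,x1,y1=crop or (0,0,640,400)
    cv2.imwrite(f"pics/{f}.png",cv2.resize(im[y0:y1,x0:x1],None,fx=s,fy=s,interpolation=cv2.INTER_CUBIC))
def load(f):
    import pickle; return pickle.load(open(f"pics/{f}.pkl","rb"))
def st():
    s=bot.get_state(); print("t %.2f"%s["t"],"tcp",s["tcp_pos"],"F",s["contact_force"],"open %.3f"%s["opening"]); return s
E
python3 - <<'E'
from h import *
import pickle
for n in("top","side"): pickle.dump(cam(n),open(f"pics/{n}0.pkl","wb"))
t=load("top0"); s=load("side0")
print("knob",tri([(t,(306,138)),(s,(280,141))]), "beam ends",onz(t,(285,143),215),onz(t,(434,151),215))
print("handle end",onz(t,(231,187),50),tri([(t,(231,187)),(s,(214,254))]),"riser c",onz(t,(190,150),165))
print("small tray",onz(t,(281,240),10),"turq",onz(t,(215,252),10),"tray",onz(t,(360,189),18))
bot.movel([170,-523,430],max_speed=300)
bot.move_ptp([480,-80,430],down(0.0))
st(); shot("wrist","w1",None,1.25)
E
```

```text
knob (array([616.649,  -5.242, 268.117]), [np.float64(0.4900469888886011), np.float64(0.49242458844356635)]) beam ends [615.969  58.66  215.   ] [ 590.558 -370.349  215.   ]
handle end [508.891 249.58   50.   ] (array([508.858, 249.311,  43.318]), [np.float64(0.5894201912492856), np.float64(0.7118108880131562)]) riser c [607.513 349.755 165.   ]
small tray [335.686  88.806  10.   ] turq [296.656 307.874  10.   ] tray [ 504.495 -175.094   18.   ]
t 2.86 tcp [479.94  -80.648 429.774] F [-1.004 -0.013  0.076] open 1.000
```

View pics/w1.png

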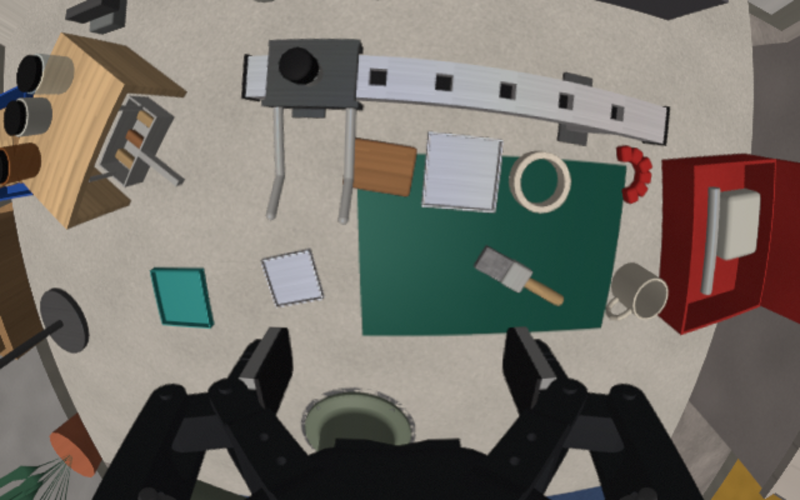

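The wrist view (1.25×) shows the knob at (298,66), the five free holes at (378,77) to (617,113), and the tray corners at (427,132), (502,138), (496,212) and (422,206). I'll fit the rack and tray poses from these.

Run:
```python
from h import *
w=load("w1");t=load("top0")
im=cv2.imread("pics/w1_raw.png",0)
h=[]
for u,v in np.array([(378,77),(444,82),(508,91),(566,102),(617,113)])/1.25:
    # dark centroid
    u0,v0=int(u)-8,int(v)-8; p=im[v0:v0+17,u0:u0+17]; m=(p<90).astype(np.uint8)
    n,l,s,c=cv2.connectedComponentsWithStats(m); k=l[8,8]; h.append(c[k]+[u0,v0]); print(h[-1],s[k,4])
h=np.array(h); ys=[90,30,-30,-90,-150]
f=lambda q:(proj(w,frame(q[:2],q[2],[[0,y,q[3]] for y in ys]))-h).ravel()
r=least_squares(f,[605,-155,-.06,215]); print("rack xyyawz",r.x,np.abs(r.fun).max())
f3=lambda q:f(np.r_[q,215-2]); r=least_squares(f3,[605,-155,-.06]); print("rack z fixed",r.x,np.abs(r.fun).max())
X=[onz(w,np.array(c)/1.25,18) for c in [(427,132),(502,138),(496,212),(422,206)]]
print("tray c",np.mean(X,0),"sides",[np.linalg.norm(X[i]-X[i-1]) for i in range(4)])
o=r.x; print("tray in rack", Ro.from_euler("z",-o[2]).apply(np.mean(X,0)-np.r_[o[:2],0]))
print("knob pred",frame(o,o[2],[0,150,265]),"tri w/top",tri([(w,np.array((298,66))/1.25),(t,(306,138))]))
print("pred knob top px x1.25",proj(w,frame(o,o[2],[[0,150,280],[0,150,265]]))*1.25, "top",proj(t,frame(o,o[2],[0,150,280])))
# riser corners (wrist x1.25): front-left.. 
print("riser pts",[onz(w,np.array(c)/1.25,165) for c in [(66,33),(125,63),(67,227)]],"handle tip",onz(w,np.array((181,182))/1.25,50))
```

```text
[302.   61.5] 156
[354.608  65.854] 158
[405.519  72.37 ] 135
[452.042  80.849] 119
[493.085  89.936] 94
rack xyyawz [ 604.909 -151.998   -0.074  213.566] 0.11984176916615752
rack z fixed [ 604.972 -152.131   -0.074] 0.21088878355158158
tray c [ 503.549 -174.276   18.   ] sides [np.float64(107.65510426228359), np.float64(109.33354248252006), np.float64(110.3723681450542), np.float64(111.46144178117154)]
tray in rack [-99.514 -29.564  18.   ]
knob pred [[616.033  -2.539 265.   ]] tri w/top (array([614.712,  -4.525, 276.403]), [np.float64(0.5646621774289734), np.float64(0.2085967654892275)])
pred knob top px x1.25 [[294.074  63.156]
 [298.893  66.186]] top [[305.281 137.411]]
riser pts [array([747.238, 373.862, 165.   ]), array([674.233, 253.372, 165.   ]), array([469.239, 396.659, 165.   ])] handle tip [504.242 245.245  50.   ]
```

Rack at (605, −152), yaw −0.074, and the fitted beam-top height of 213.6 agrees with the text. The tray is at (−99.5, −29.6) in the rack frame, so the carriage target is 0.18. Next I grip the knob.

Run:
```python
from h import *
k=frame([605,-152],-.074,[0,150,0])[0]; k[1]-=.7
bot.move_ptp([k[0],k[1],310],down(-.074)); 
bot.movel([k[0],k[1],246],max_speed=120,threshold=15); s=st()
bot.grip(0.0,40); st()
shot("wrist","w2",(160,120,480,400),2)
```

```text
t 4.40 tcp [616.458  -3.573 247.425] F [ 0.231 -0.357  0.001] open 1.005
t 4.96 tcp [616.263  -3.061 246.423] F [-0.369  0.826  2.601] open 0.312
```

View pics/w2.png

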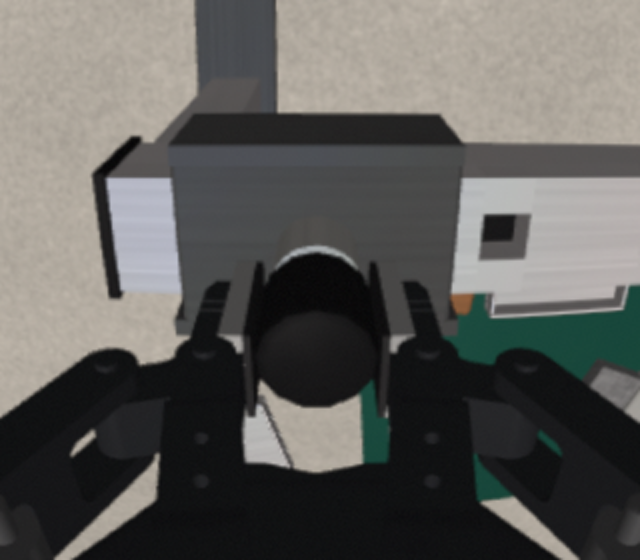

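The knob is centred between the pads, at (317,330) in the crop, and the beam lies parallel to the gripper. Now lift, slide 180 mm, lower and release.

Run:
```python
from h import *
k=frame([605,-152],-.074,[0,150,0])[0]; k[1]-=.7
d=np.array([-np.sin(.074),-np.cos(.074),0])
up=np.r_[k[:2],246+18.5]
bot.movel(up,max_speed=60); s=st()
if abs(s["contact_force"][2])<25:
    bot.movel(up+60*d,max_speed=100); st()
    bot.movel(up+180*d,max_speed=120); st()
    bot.movel(up+180*d-[0,0,18.5],max_speed=50,threshold=20); st()
    c=shot("wrist","w3",(160,120,480,400),2)
```

```text
t 5.47 tcp [616.097  -3.058 263.816] F [  4.21   -0.087 -10.053] open 0.316
t 6.22 tcp [611.601 -63.206 264.416] F [ 5.261 -0.993 -9.283] open 0.312
t 7.37 tcp [ 602.743 -182.441  264.547] F [ 3.284 -0.69  -9.196] open 0.313
t 7.78 tcp [ 602.906 -182.454  246.42 ] F [-0.871  0.688  4.758] open 0.316
```

View pics/w3.png

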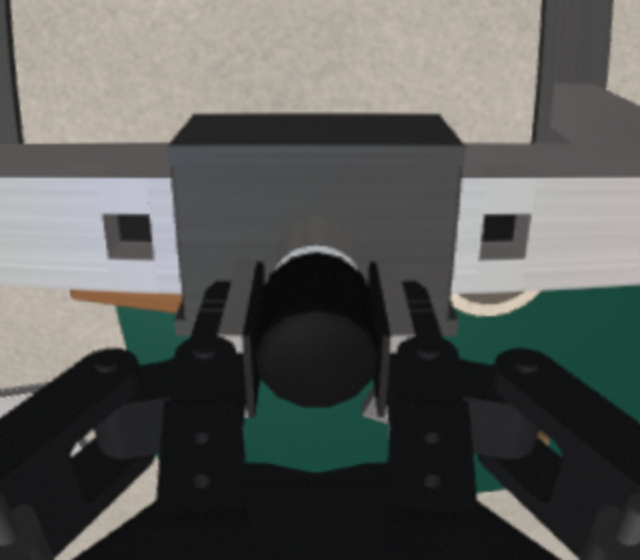

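The saddle sits midway between the holes at (127,237) and (505,237), and the knob is as low as it was at the start. I'll release and go look at the basket.

Run:
```python
from h import *
bot.grip(1.0); s=st()
p=s["tcp_pos"]; bot.movel([p[0],p[1],330],max_speed=250)
y=.96+PI; u=np.array([np.cos(.96),np.sin(.96)])
print([ (z,solve_ik([531,268,z],down(y))) for z in (26,350)])
try:
    bot.move_ptp([485,203,330],down(y)); 
    st(); shot("wrist","w4",(60,0,580,330),1.5); shot("side","s4")
except bot.IKError as e: print("IK",e)
```

```text
t 8.43 tcp [ 602.256 -182.291  243.86 ] F [ 0.707  0.174 -0.333] open 1.000
[(26, array([ 0.343,  0.611, -0.314,  0.645,  0.   , -0.617])), (350, array([ 0.343,  0.37 ,  0.171,  1.372,  0.   , -0.617]))]
t 11.86 tcp [485.093 202.83  329.886] F [ 0.852 -1.247  0.268] open 1.003
```

View pics/w4.png

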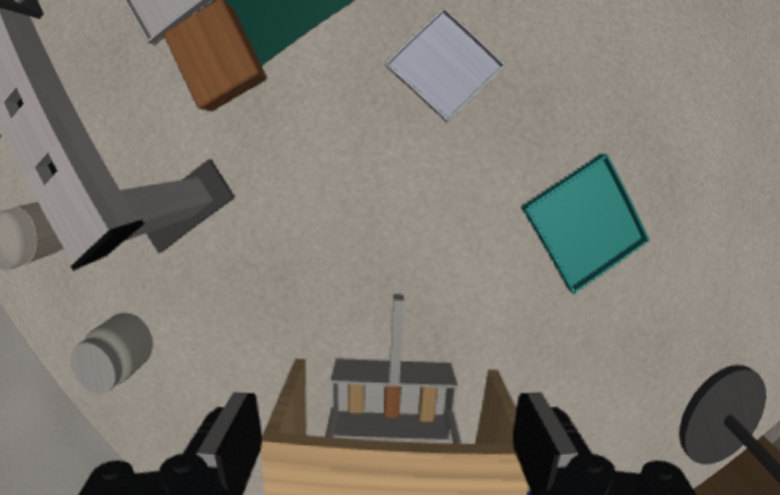

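The handle tip is at (398,296), its base at (397,362), the basket's front rim corners at (334,361) and (456,364), and the shelf's front edge runs from (265,442) to (527,455).

Run:
```python
from h import *
w=load("w4");t=load("top0");s=load("side0")
P=lambda u,v:np.array((u,v))/1.5+[60,0]
tip=onz(w,P(398,296),55); base=onz(w,P(397,362),55)
l=onz(w,P(334,361),55); r=onz(w,P(456,364),55)
print("tip",tip,"base",base,"len",np.linalg.norm(tip-base),"yaw",np.arctan2(*(base-tip)[1::-1]))
print("rim",l,r,np.linalg.norm(l-r),"yaw",np.arctan2(*(l-r)[1::-1])-PI/2, np.arctan2(*(r-l)[1::-1])-PI/2)
a=onz(w,P(265,440),165);b=onz(w,P(527,453),165); print("edge",a,b,np.linalg.norm(a-b),"yaw",np.arctan2(*(b-a)[1::-1])-PI/2)
print("tip tri wrist+side",tri([(w,P(398,296)),(s,(214,253))]),"wrist+top",tri([(w,P(398,296)),(t,(231.5,187))]))
for n in("top","side"):
  c=load(n+"0"); print(n,proj(c,[tip,base]))
```

```text
tip [501.868 247.513  55.   ] base [541.346 303.208  55.   ] len 68.26770211292921 yaw 0.9541767590549709
rim [592.121 266.641  55.   ] [494.455 339.253  55.   ] 121.70066233517028 yaw -2.2101088028158125 0.9314838507739811
edge [642.813 257.204 165.   ] [473.441 393.526 165.   ] 217.41830565664839 yaw 0.8930946900481573
tip tri wrist+side (array([502.243, 248.159,  52.735]), [np.float64(0.035911581768864234), np.float64(0.019176589914466025)]) wrist+top (array([513.524, 261.981,  -5.839]), [np.float64(1.736661956968173), np.float64(0.8269407730934503)])
top [[231.256 188.951]
 [214.454 177.014]]
side [[214.184 252.443]
 [189.752 249.703]]
```

Run:
```python
from h import *
w=load("w4")
P=lambda u,v:np.array((u,v))/1.5+[60,0]
tip=onz(w,P(398,296),55); base=onz(w,P(394.5,385),55)
l=onz(w,P(331,383),55); r=onz(w,P(457,386),55)
print("tip",tip,"base",base,"len",np.linalg.norm(tip-base),"yaw",np.arctan2(*(base-tip)[1::-1]))
print("rim",l,r,np.linalg.norm(l-r),"yaw",np.arctan2(*(r-l)[1::-1])-PI/2)
a=onz(w,P(263,447),165);b=onz(w,P(529,460),165); print("edge",a,b,np.linalg.norm(a-b),"yaw",np.arctan2(*(b-a)[1::-1])-PI/2)
im=cv2.imread("pics/w4_raw.png"); save(im,"w4b",(250,180,400,310),5)
```

```text
tip [501.868 247.513  55.   ] base [558.039 323.053  55.   ] len 94.13501322348124 yaw 0.9314062144115882
rim [609.781 284.541  55.   ] [506.699 361.219  55.   ] 128.47336013511182 yaw 0.9312406588177153
edge [649.176 261.621 165.   ] [475.383 401.558 165.   ] 223.1285034123601 yaw 0.8928983278242106
```

View pics/w4b.png

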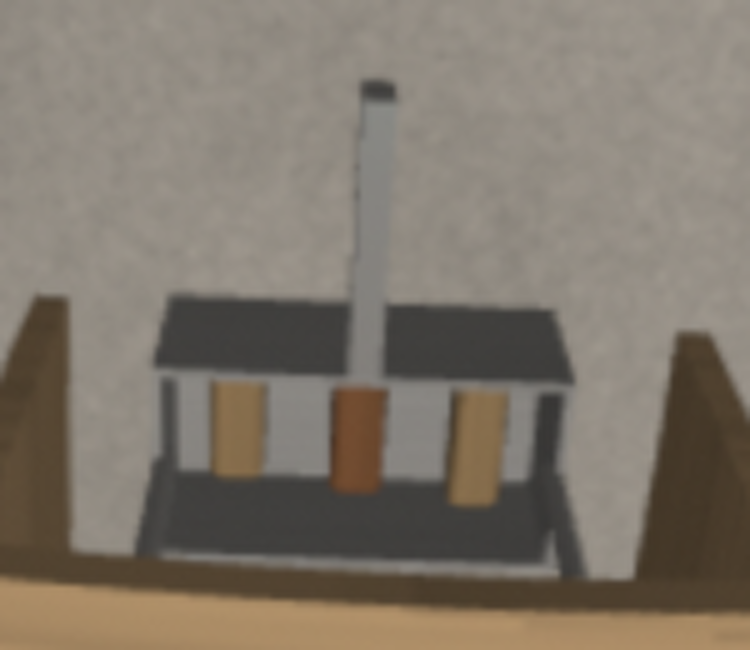

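Run:
```python
from h import *
w=load("w4")
P=lambda u,v:np.array((u,v))/5+[250,180]
ya=lambda a,b:np.arctan2(*(b-a)[1::-1])
tip=onz(w,P(379,100),55); base=onz(w,P(366,378),55)
l=onz(w,P(155,368),55); r=onz(w,P(573,382),55)
print("tip",tip,"base",base,"len",np.linalg.norm(tip-base),"yaw",ya(tip,base))
print("rim",l,r,(l+r)/2,np.linalg.norm(l-r),"yaw",ya(l,r)-PI/2)
a=onz(w,P(68,298),0);b=onz(w,P(677,333),0); print("panel bottoms",a,b,np.linalg.norm(a-b),"yaw",ya(a,b)-PI/2,"mid",(a+b)/2)
a=onz(w,P(0,575),165);b=onz(w,P(750,610),165); print("edge yaw",ya(a,b)-PI/2)
```

```text
tip [503.563 251.136  55.   ] base [556.747 321.712  55.   ] len 88.37152206814952 yaw 0.9250124213391989
rim [607.522 282.465  55.   ] [505.934 359.765  55.   ] [556.728 321.115  55.   ] 127.6527802222713 yaw 0.9203474037919985
panel bottoms [638.288 263.724   0.   ] [475.473 394.372   0.   ] 208.7531530695904 yaw 0.8945747887970414 mid [556.881 329.048   0.   ]
edge yaw 0.8959279015526365
```

The basket origin comes out at (578, 349) with yaw 0.923, and the riser yaw is 0.895. The 88.4 mm handle length and 209 mm panel gap match the text. Now grip the handle and draw the basket out.

Run:
```python
from h import *
o=np.array([577.8,349.]); yb=.923; g=frame(o,yb,[-105,0,0])[0]
rot=down(yb+PI); d=-np.array([np.cos(.9),np.sin(.9),0])
bot.move_ptp([g[0],g[1],130],rot)
bot.movel([g[0],g[1],26],max_speed=120,threshold=15); st()
bot.grip(0.0,70); s=st()
if s["opening"]>.05:
    bot.movel(np.r_[g[:2],26.]+d*80,max_speed=110); st()
    bot.movel(np.r_[g[:2],26.]+d*165,max_speed=110); st()
    bot.dwell(.2); bot.grip(.6); st()
    e=np.r_[g[:2],0]+d*165
    bot.movel([e[0],e[1],130],max_speed=200)
    e=e+d*60
    bot.movel([e[0],e[1],330],rot,max_speed=300)
    st(); shot("wrist","w5",(60,0,580,330),1.5); shot("side","s5"); shot("top","t5")
```

```text
t 13.83 tcp [515.222 265.495  26.869] F [ 0.22  -0.243 -0.646] open 1.001
t 14.52 tcp [514.715 265.205  26.217] F [ 0.532 -0.385  1.899] open 0.102
t 15.39 tcp [463.601 201.674  26.069] F [-4.758 -3.589  7.474] open 0.104
t 16.32 tcp [411.275 135.369  26.02 ] F [-2.439 -3.206  6.782] open 0.104
t 16.99 tcp [411.858 136.099  25.895] F [0.151 0.437 0.741] open 0.599
t 18.51 tcp [373.996  89.072 328.144] F [-0.009  0.068 -0.063] open 0.596
```

View pics/w5.png

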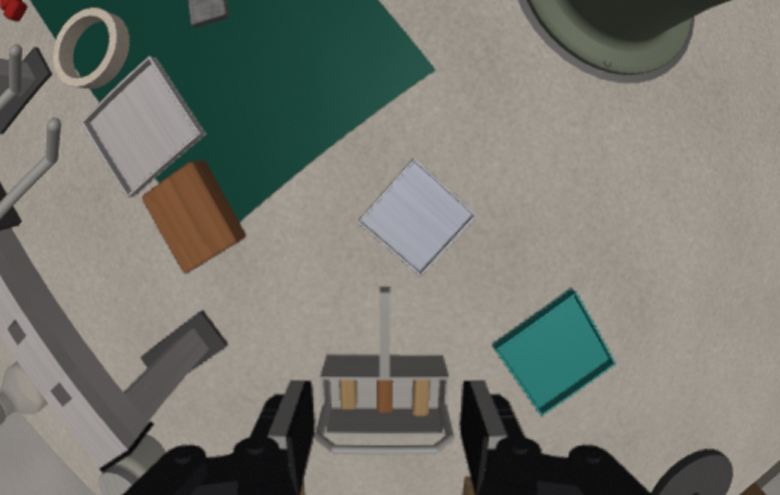

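The basket now stands clear of the shelf, with the bail bar from about (330,447) to (443,450) and the handle tip at (385,293). I'll compute its pose and check it against the other cameras.

Run:
```python
from h import *
w=load("w5");t=load("t5");s=load("s5")
P=lambda u,v:np.array((u,v))/1.5+[60,0]
ya=lambda a,b:np.arctan2(*(b-a)[1::-1])
tip=onz(w,P(384.5,293),55); base=onz(w,P(385,379),55)
print("tip",tip,base,np.linalg.norm(tip-base),"yaw",ya(tip,base))
yb=ya(tip,base); print("origin via handle",frame(tip,yb,[123,0,0]),"bail via bar",onz(w,P(386.5,449),130))
d=-np.array([np.cos(.9),np.sin(.9)]); o=np.array([577.8,349.])+165*d; print("dead reckoned",o)
for n,c in (("t5",t),("s5",s),("w5",w)):
    q=proj(c,frame(o,.923,[[0,-45,130],[0,45,130],[0,0,130]])); print(n,q.ravel())
    x,y=q[2].astype(int); 
    if n!="w5": globals()[n+"c"]=cv2.resize(cv2.imread(f"pics/{n}_raw.png")[y-40:y+40,x-45:x+45],None,fx=4,fy=4,interpolation=cv2.INTER_CUBIC); print(n,"crop origin",x-45,y-40)
cv2.imwrite("pics/b5.png",np.hstack([t5c,s5c]))
p,R=[o[0],o[1],111],down(.923+PI/2); print(solve_ik(p,R))
for x in(-200,-100):
    h=frame([605,-152],-.074,[x,-30,220.5])[0]; print(h,solve_ik(h,down(-.074+PI/2)))
```

```text
tip [399.626 122.688  55.   ] [453.425 194.464  55.   ] 89.70051403935537 yaw 0.9275809004944867
origin via handle [[473.398 221.109   0.   ]] bail via bar [471.884 221.139 130.   ]
dead reckoned [475.234 219.751]
t5 [243.768 183.035 225.699 206.368 234.757 194.672]
t5 crop origin 189 154
s5 [229.361 223.849 218.353 248.514 223.996 235.869]
s5 crop origin 178 195
w5 [281.53  299.481 348.599 299.549 315.041 299.879]
[ 0.292  0.393 -0.432  0.746  0.     0.94 ]
[ 403.329 -167.131  220.5  ] [-0.562  0.125 -0.485  0.961  0.     1.083]
[ 503.056 -174.525  220.5  ] [-0.473  0.301 -0.256  1.013  0.     1.172]
```

View pics/b5.png

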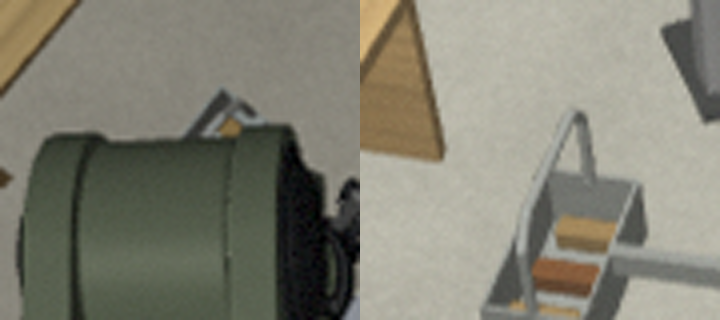

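Run:
```python
from h import *
w=load("w5");s=load("s5")
print("bail tri",tri([(w,np.array((386.5,449))/1.5+[60,0]),(s,(225.5,235.2))]))
x,y=473.5,220.8; R=down(.925+PI/2)
bot.move_ptp([x,y,200],R)
bot.movel([x,y,111],max_speed=120,threshold=12); st()
bot.grip(0.0,100); s=st()
if s["opening"]>.04:
    bot.movel([x,y,131],max_speed=60); st()
    bot.movel([x,y,235],max_speed=150)
    h=frame([605,-152],-.074,[-205,-30,235])[0]
    bot.movel(h,down(-.074+PI/2),max_speed=130); bot.dwell(.2); s=st(); print(s["orientation"],s["wrist_torque"])
    shot("wrist","w6",None,1.25); shot("side","s6");
```

```text
bail tri (array([468.81 , 217.056, 137.074]), [np.float64(0.010193350955161426), np.float64(0.005285483761681101)])
t 21.15 tcp [474.038 220.924 111.64 ] F [0.436 0.265 0.032] open 0.596
t 21.65 tcp [473.75  220.732 111.676] F [-0.329 -1.39   5.036] open 0.052
t 22.13 tcp [473.744 220.922 131.311] F [ 0.325 -0.033 -2.484] open 0.053
t 26.36 tcp [ 398.38  -166.617  234.997] F [-0.391 -0.158 -2.291] open 0.056
[ 3.142 -0.     1.497] [-0.022 -0.008 -0.055]
```

View pics/w6.png

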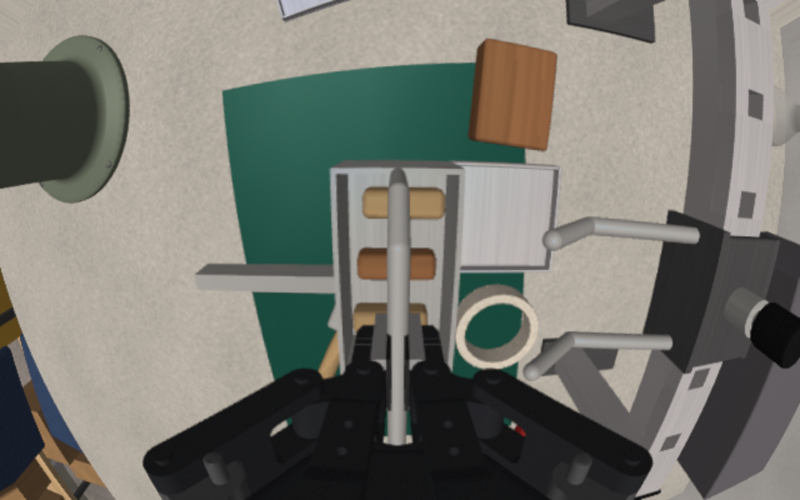

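The basket is upright in the grip, weighs about 245 g, and its side handle points at the robot. The prong tips are at (552,240) and (533,370), and the basket's far rim at (332,168) to (460,163). I'll check these against the rack fit before hooking.

Run:
```python
from h import *
w=load("w6"); o=[605,-152]; y=-.074
inv=lambda p:Ro.from_euler("z",-y).apply(p-np.r_[o,0])
for uv in [(552,240),(533,370)]: print("tip in rack",inv(onz(w,np.array(uv)/1.25,216.5)),inv(onz(w,np.array(uv)/1.25,221)))
print("pred tips px",proj(w,frame(o,y,[[-135,6,216.5],[-135,-66,216.5]]))*1.25)
print("knob px pred down/up14",proj(w,frame(o,y,[[0,-30,280],[0,-30,294]]))*1.25)
print("basket rim in rack",[inv(onz(w,np.array(uv)/1.25,179)) for uv in [(332,168),(460,163)]],"bar end",inv(onz(w,np.array((398,172))/1.25,254)))
print("handle",inv(onz(w,np.array((197,277))/1.25,179)), "tcp",inv(np.array([398.38,-166.6,235])))
```

```text
tip in rack [-135.31     6.066  216.5  ] [-137.29     7.339  221.   ]
tip in rack [-134.386  -64.915  216.5  ] [-136.392  -61.658  221.   ]
pred tips px [[552.593 240.147]
 [531.585 371.741]]
knob px pred down/up14 [[797.315 347.389]
 [814.572 360.251]]
basket rim in rack [array([-239.625,   33.604,  179.   ]), array([-173.777,   36.243,  179.   ])] bar end [-205.821   38.874  254.   ]
handle [-327.415  -27.635  179.   ] tcp [-204.975  -29.836  235.   ]
```

Everything agrees to within about 2 mm and the knob is still down. Now hang the basket.

Run:
```python
from h import *
H=lambda x,z:frame([605,-152],-.074,[x,-30,z])[0]
print("hit",bot.movel(H(-100,235),max_speed=80,threshold=12)); st()
print("hit",bot.movel(H(-100,180),max_speed=60,threshold=10)); st()
print("hit",bot.movel(H(-100,173.5),max_speed=15,threshold=5)); st()
shot("wrist","w7",None,1.25)
bot.dwell(.2); bot.grip(.12); bot.dwell(.3); st(); bot.grip(.3); st()
bot.movel(H(-100,240),max_speed=60,threshold=8); st()
bot.movel(H(-170,330),max_speed=200); st()
shot("side","s7"); bot.dwell(1.0); shot("side","s8"); shot("wrist","w8",None,1.25); shot("top","t8")
a,b=[cv2.imread(f"pics/{n}_raw.png",0).astype(int) for n in("s7","s8")]; print("diff",(abs(a-b)>25).sum())
im=cv2.imread("pics/s8_raw.png"); s=load("s8"); c=proj(s,H(-60,150))[0].astype(int); print(c)
A=cv2.resize(im[c[1]-60:c[1]+60,c[0]-65:c[0]+65],None,fx=3,fy=3); B=cv2.resize(cv2.imread("pics/w8_raw.png"),(576,360)); 
cv2.imwrite("pics/f8.png",cv2.resize(np.hstack([A,B]),None,fx=.82,fy=.82))
```

```text
hit False
t 27.92 tcp [ 502.626 -174.468  235.05 ] F [-0.235 -0.452 -3.134] open 0.052
hit False
t 28.98 tcp [ 503.182 -174.609  180.308] F [-0.338  0.053 -2.565] open 0.052
hit True
t 29.28 tcp [ 504.581 -174.869  177.768] F [ 3.642 -0.402 -0.66 ] open 0.051
t 30.07 tcp [ 503.567 -174.576  177.192] F [ 5.577 -1.113  1.847] open 0.120
t 30.37 tcp [ 501.748 -173.773  176.201] F [ 0.516  0.219 -0.354] open 0.301
t 31.57 tcp [ 502.787 -174.384  239.542] F [ 0.217 -0.129  0.226] open 0.299
t 32.28 tcp [ 433.397 -169.378  329.383] F [-0.808 -0.189  0.118] open 0.298
diff 21
[345 171]
```

View pics/f8.png

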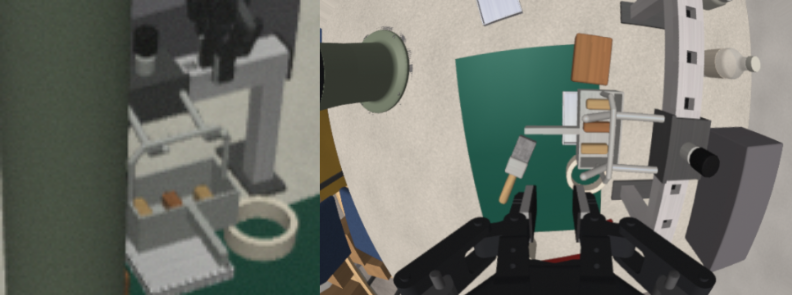

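The basket hangs on both prongs over the tray, handle towards the robot. The side image barely changed over 1 s (21 pixels). One last zoom will compare the knob height with the start and check the hung bail.

Run:
```python
from h import *
s0=cv2.imread("pics/side0.png"); s8=cv2.imread("pics/s8_raw.png"); w8=cv2.imread("pics/w8_raw.png"); s=load("s8"); w=load("w8")
F=lambda l:frame([605,-152],-.074,l)
a=proj(s,F([0,150,265]))[0].astype(int); b=proj(s,F([0,-30,265]))[0].astype(int)
c=proj(w,F([-80,-30,200]))[0].astype(int); print(a,b,c)
cut=lambda im,p,h,v,k:cv2.resize(im[p[1]-v:p[1]+v,p[0]-h:p[0]+h],None,fx=k,fy=k,interpolation=cv2.INTER_CUBIC)
A,B,C=cut(s0,a,20,25,6),cut(s8,b,20,25,6),cut(w8,c,60,50,5)
for im,p,y in((A,a,150),(B,b,-30)):
    for z,col in((280,(0,0,255)),(294,(0,255,255))):
        q=(proj(s,F([0,y,z]))[0]-p+[20,25])*6; cv2.circle(im,tuple(int(v) for v in q),3,col,-1)
C=cv2.resize(C,None,fx=.6*1.0,fy=.6); C=cv2.copyMakeBorder(C,0,0,0,0,cv2.BORDER_CONSTANT)
print("bail pred w8 (60,50 crop*3)",(proj(w,F([[-100,-75,194.5],[-100,15,194.5]]))-c+[60,50])*3+[480,0])
cv2.imwrite("pics/f9.png",np.hstack([A,B,C]))
```

```text
[278 142] [338 128] [413 196]
bail pred w8 (60,50 crop*3) [[586.724 274.553]
 [606.092   4.509]]
```

View pics/f9.png

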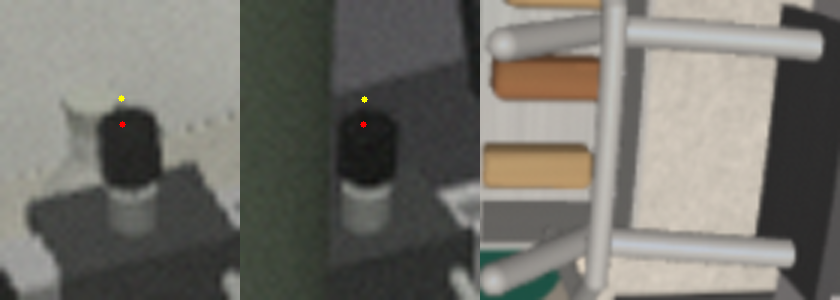

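The knob sits at the same height as at the start (red mark just below its top edge in both crops), and the bail bar lies in the bend of both prongs. Handing in.

```bash
python3 -c "
from h import *
st(); bot.sign_off()"
```

```text
t 33.48 tcp [ 433.24  -169.351  330.019] F [-0.261  0.265  0.206] open 0.297
the job is handed in; nothing more can be done
```

I did all three parts in the order asked and handed the job in at 33.5 s of the 72 s allowed. The hand-in reports no verdict.

1. **Carriage:** I lifted the plunger 18.5 mm and slid the carriage 180 mm to the hole over the tray. I then lowered the pin and let go. The saddle sat midway between the neighbouring holes, and in the side camera the knob ended at the same height as at the start. I did not push the carriage sideways to test the lock.
2. **Basket:** I drew it 165 mm out by the side handle, let go of it standing clear of the shelf, then took it again by the bail.
3. **Hanging:** The bail was lowered onto the hook with the handle towards the robot, and contact came about 1.5 mm above the expected height.

**Last checks:** the bar lies in the bend of both prongs and the basket is over the tray. The side image changed by only 21 pixels over one second, and the gripper is free at 330 mm with no contact force.

**Disagreements:**
- The rough wrist-and-side estimate of the bail height was 137 mm, against 130 mm in the task text. I used 130 mm and the grip held.
- The hung bar appears about 4 mm nearer the rail in the wrist view than my rack fit predicted, but it is still in the prong bends.

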